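Set the eccentric bolt and prove the gap with a gauge block

TASK

First open the gap of the blue gap fixture by turning the eccentric bolt clockwise until its black bar lies parallel to the steel fence with the red end on the red mark of the plate. Then use the cream two-bore block as the gauge: set it flat on the plate in front of the gap, crosswise, and slide it along the plate straight through between fence and brass disc. Leave it lying flat on the plate just beyond the disc, still crosswise, with the bolt still on its mark.

Things in the scene. Friction and masses are not known exactly. Their poses are not given: they have to be found in the camera images.
- gap_fixture: Fixed blue plate, x -120 to 120, y -105 to 75 mm, 10 mm thick. Origin: underside, under the lane's centre line; x along the lane (sliding direction), z up. Steel fence 14 mm high, face at y = 36, x -15 to 115, plus a half-round lead-in to x = -27. Brass disc (44 mm across, 14 high) pivots at x 0, y -58. Set the gauge down near x = -75; leave it near x = 70. Red mark from pivot along +x.
- ecc_bolt (a joint): Turn of the bolt (rad), growing clockwise from above. 0: red end of the bar points at the fence (fixture +y), disc nearest it, gap 62 mm. 1.571: bar parallel to the fence, red end on the red mark (fixture +x), gap 72 mm, right for the gauge. Gap = 72 - 10 cos(turn) mm. Range 0 to 3.1, starts at 0.2 to 0.6, stays where left (friction 0.15 N m).
- bolt_grip (a point): Point on the bolt's pivot axis, in its bar, 40 mm above the main bench (z = 0). The black bar, one end red, is centred on the axis: 60 mm long, 12 wide, 22 high, from 28 to 50 mm above the bench. The point turns with the bar: y along it to the red end, z up.
- bore_block: The gauge: loose cream rectangular block with two bores, 40 mm along its x, 66 along its y, 28 high, 0.11 kg. Origin: centre of its underside. Lies flat on the grey side bench (5 mm above the main bench) right of the fixture; the cream half-round formers are not gauges. Crosswise in the lane: its 66 mm side points from fence to disc, its x along the lane, either way round.

How it is judged:
On the way, in this order (a step that is already met when the one before it is completed fails the run):
1. the bolt is turned to its mark (value of joint ecc_bolt between 1.31 and 1.83 rad), for 0.2 s.
2. the gauge is down on the plate in front of the gap (x of bore_block in the frame of gap_fixture between -0.125 and -0.035 m and y of bore_block in the frame of gap_fixture between -0.025 and 0.025 m and z of bore_block in the frame of gap_fixture below 0.017 m), for 0.1 s.
3. the gauge slides on the plate through the gap (x of bore_block in the frame of gap_fixture between -0.015 and 0.03 m and z of bore_block in the frame of gap_fixture below 0.017 m), for 0.05 s.
At the end, for the whole second after the job is handed in: The bolt stands within 15 degrees of its mark; the gauge block has passed the gap and lies at rest flat on the plate, its middle 42 to 110 mm beyond the pivot along the lane, within 25 mm of the lane's centre line and within 17 degrees of crosswise (all of step 1 and x of bore_block in the frame of gap_fixture between 0.042 and 0.11 m and y of bore_block in the frame of gap_fixture between -0.025 and 0.025 m and z of bore_block in the frame of gap_fixture between 0.006 and 0.015 m and angle between bore_block's own z axis and vertical below 0.12 rad and angle between the x axis of bore_block and the x axis of gap_fixture, either way round below 0.3 rad and linear speed of bore_block below 0.02 m/s); the robot touches nothing.
It also fails if it takes over 58 s, if anything falls off the work surface, if the arm or the gripper's body presses on something with over 40 N, if the wrist force passes 120 N, or if a joint passes its speed limit or range.

ROBOT

A 6-joint arm with a two-finger parallel gripper is mounted at the origin on a cart in front of the work surface, level with it; the furniture and walls round the work are solid. World frame = base frame: x ahead of the robot, y to its left, z up, the work surface at z = 0. Lengths are in m, angles in rad, forces in N, time in s.
With the tool pointing down it reaches from about 0.25 to 0.8 m from the base axis. Payload 8.5 kg.
Tool frame: the origin (TCP) lies at the very end of the fingers, on their centre line; the grasp point (between the pads) lies 19 mm behind it; x points along the fingers, y is the direction in which the jaws open and shut, and the axes are right-handed (so a half turn about x gives the same grasp; the last joint's range is limited). The gripper opens to 85 mm and grips with 20 to 120 N. Pads are 22 mm wide; open, the fingers measure 114 mm over their backs; the gripper's body (76 mm by 85 mm) begins 54 mm behind the grasp point. The pads swing forward as they close: fully open they stand 13 mm farther back than shut.
Start: joints at [1.32, 0.238, -0.013, 1.319, 0, 1.571], TCP at [0.13, 0.509, 0.231] pointing down, gripper open.
Joint ranges: [-2.66, 2.66], [-1.03, 1.9], [-1.14, 1.46], [-1.82, 2.27], [-1.45, 1.34], [-3.14, 3.14]. Speed limits (rad/s): [2.22, 2.22, 2.79, 3.14, 3.14, 3.14].

INTERFACE

Orientations are given as a unit quaternion [w, x, y, z].
In Python, from plant import env, snapshot, camera_params gives the robot as it stands.
- The arm moves only by the tool arm_command, never from a script. Its argument "targets" is a list of rows, each a list of 3 entries, a list of its own where there are three numbers: the opening, from -1 (shut) to 1 (fully open), then the shift along the tool's x, y, z in cm, then the turn, a rotation vector about the tool's x, y, z in degrees. A call has 1 to 12 rows; each row shifts and turns the commanded pose from where the row before left it, along the tool's axes as they then stand; what a row does not reach is not made up. A row lasts 1/10 s, in which the tool goes at most 50 mm and 8.59 degrees, less where a joint would pass 70% of its speed; a pose out of reach is approached as far as the arm can. A call is refused whole if a number of a shift passes 5 or a number of a turn 8.59, either way. A call with a gripper value outside its range is refused whole. The fingers move at their own pace and stop on an object; "newtons" is the grip in N (left out, the last holds). Time passes only in rows, so rows that do not move let the fingers close. It gives the time, the measured TCP pose, the force and the opening at its end, in the units of the state.
- env.sense(): the state, without advancing time (a new reading comes with each control period).
- snapshot(name): name is "side" or "top"; returns the picture (420x560x3 uint8, red, green, blue); there is no depth.
- camera_params(name): a dict with "camera_matrix" (3x3 intrinsics, pixels), "D" ([k1, k2, p1, p2, k3] as OpenCV has them; the pictures are not rectified), "T" (4x4, takes a point from camera to world coordinates). Camera axes: x right, y down, z forward; pixel columns grow to the right and rows downward; lengths in m; the calibration is good to about 2 mm. A picture is of the moment at which its call begins. camera_params takes no time and is no camera call.
- env.close_job(): hands the job in, once; it reports no verdict.
The state is a dict: "time_s": time; "joint_pos": joint angles; "joint_vel": joint speeds; "effort": joint torques, N m; "position": TCP position; "ee_rot": TCP orientation; "ft_force": force on the tool from outside, world axes, zero at the start; "torque": the same for the moment, N m; "gripper_width": finger opening in m.
Only numpy, scipy, OpenCV 4.12 (cv2) and the standard library are available. Lean on these libraries where they do the work, as an engineer would, in place of code of your own. Each camera call takes 0.05 s, during which the arm holds its last target. There are 200 camera calls.

## Working session

There is one attempt and no reset: what is moved stays moved. The work goes in short steps, Python scripts to look and compute and a tool call to move; the robot and the scene stay as the last step left them, time stands still between calls to the robot, and variables do not carry over. Pictures are saved under pics/ and viewed, on a budget of 10 in all, crops included, one or two more only if the job needs it, and the job is handed in when it is done.

Besides the shell and the picture viewer there is one more tool, called as name(argument=value, ...), one argument or row to a line, values as JSON. arm_command: Moves the arm, as the interface text tells. Its arguments: {"type":"object","properties":{"targets":{"type":"array","items":{"type":"array"}},"newtons":{"type":"number"}},"required":["targets"]}

```bash
ls; mkdir -p pics
python3 - <<'E'
from plant import env, snapshot, camera_params
import cv2
for n in("side","top"):
    cv2.imwrite(f"pics/{n}0.png",snapshot(n)[:,:,::-1]); p=camera_params(n); print(p)
s=env.sense(); print(s)
E
```

```text
pics
{'camera_matrix': array([[379.11042293,   0.        , 278.16196948],
       [  0.        , 379.11042293, 207.8959691 ],
       [  0.        ,   0.        ,   1.        ]]), 'D': array([-0.05234107,  0.        ,  0.        ,  0.        ,  0.        ]), 'T': array([[ 0.81140498, -0.23617367,  0.53464376,  0.07827643],
       [-0.58391711, -0.28725769,  0.75929166, -0.66349696],
       [-0.02574416, -0.92828068, -0.37098817,  0.38556609],
       [ 0.        ,  0.        ,  0.        ,  1.        ]])}
{'camera_matrix': array([[512.44329   ,   0.        , 285.09271083],
       [  0.        , 512.44329   , 200.66978198],
       [  0.        ,   0.        ,   1.        ]]), 'D': array([0.00654379, 0.        , 0.        , 0.        , 0.        ]), 'T': array([[ 0.007108  , -0.98530575,  0.17065183,  0.37227825],
       [-0.99986627, -0.00951653, -0.01329985, -0.02324333],
       [ 0.01472843, -0.17053448, -0.98524163,  0.97152915],
       [ 0.        ,  0.        ,  0.        ,  1.        ]])}
{'time_s': 0.1, 'joint_pos': array([ 1.31998721e+00,  2.38737004e-01, -1.41818034e-02,  1.31917798e+00,
        1.99653991e-06,  1.57079874e+00]), 'joint_vel': array([ 0.00128803, -0.00020991,  0.00166105, -0.00119675, -0.00131118,
       -0.00081206]), 'effort': array([-1.32233134e-03, -5.39722037e+01,  3.47000563e+01,  1.33986346e-02,
       -7.49526316e-05,  3.99465335e-06]), 'position': array([0.1302062 , 0.50821554, 0.23072878]), 'ee_rot': array([ 0.70149551,  0.08798692,  0.70161193, -0.08889909]), 'ft_force': array([-0.23143448,  0.51493048,  0.6832536 ]), 'torque': array([ 0.04074525,  0.00715329, -0.00756631]), 'gripper_width': 0.08547051070023853}
```

View pics/top0.png

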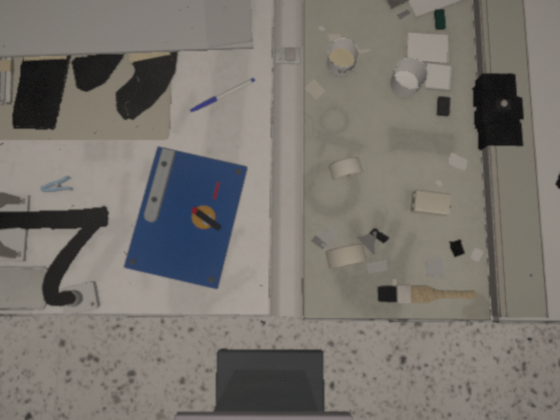

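View pics/side0.png

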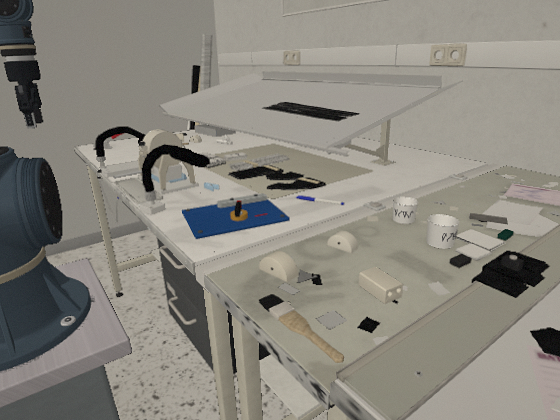

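```bash
cat > h.py <<'E'
import numpy as np, cv2
from plant import env, snapshot, camera_params
def ray(n,uv,z):
    p=camera_params(n); q=cv2.undistortPoints(np.float32(uv).reshape(-1,1,2),p["camera_matrix"],p["D"])[:,0]
    d=np.c_[q,np.ones(len(q))]@p["T"][:3,:3].T; o=p["T"][:3,3]
    return o+d*((z-o[2])/d[:,2])[:,None]
def proj(n,X):
    p=camera_params(n);Ti=np.linalg.inv(p["T"])
    return cv2.projectPoints(np.float64(X).reshape(-1,1,3),cv2.Rodrigues(Ti[:3,:3])[0],Ti[:3,3],p["camera_matrix"],p["D"])[0][:,0]
def big(m):
    c,_=cv2.findContours(m.astype(np.uint8),cv2.RETR_EXTERNAL,cv2.CHAIN_APPROX_NONE)
    return max(c,key=cv2.contourArea)
def plate(im):
    h=cv2.cvtColor(im,cv2.COLOR_RGB2HSV); m=(h[...,0]>100)&(h[...,0]<125)&(h[...,1]>140)
    m=cv2.morphologyEx(m.astype(np.uint8),cv2.MORPH_CLOSE,np.ones((9,9)))
    m[:130]=0; m[300:]=0; m[:,270:]=0
    P=ray("top",big(m)[:,0],0.010)[:,:2]
    (c,s,a)=cv2.minAreaRect(np.float32(P)); return c,s,a
E
python3 - <<'E'
from h import *
im=snapshot("top"); c,s,a=plate(im); print("plate",c,s,a)
h=cv2.cvtColor(im,cv2.COLOR_RGB2HSV)
m=np.zeros(im.shape[:2],np.uint8); m[180:225,400:465]=(im[180:225,400:465].mean(2)>h[180:225,400:465,2].mean()+0)
sub=im[180:225,400:465]; 
d=(sub.astype(int).sum(2)); m[180:225,400:465]=d>(np.median(im[215:225,400:465].astype(int).sum(2))+60)
b=big(m); P=ray("top",b[:,0],0.033); print("block top",cv2.minAreaRect(np.float32(P[:,:2])), cv2.boundingRect(b))
A=cv2.resize(im[135:300,110:265],None,fx=3.4,fy=3.4,interpolation=cv2.INTER_CUBIC)
B=cv2.resize(im[180:225,400:465],None,fx=4,fy=4,interpolation=cv2.INTER_CUBIC)
o=np.zeros((A.shape[0],A.shape[1]+B.shape[1],3),np.uint8);o[:A.shape[0],:A.shape[1]]=A;o[:B.shape[0],A.shape[1]:]=B
M=cv2.resize(m[180:225,400:465]*255,None,fx=4,fy=4);o[200:200+M.shape[0],A.shape[1]:]=M[...,None]
cv2.imwrite("pics/z1.png",o[:,:,::-1])
E
```

```text
plate (0.508618950843811, 0.1503358781337738) (0.1695646494626999, 0.2260841727256775) 77.48359680175781Traceback (most recent call last):
  File "<stdin>", line 7, in <module>
  File "h.py", line 12, in big
    return max(c,key=cv2.contourArea)
ValueError: max() iterable argument is empty
```

Run:
```python
from h import *
im=snapshot("top"); h=cv2.cvtColor(im,cv2.COLOR_RGB2HSV)
sub=im[180:225,400:465]; d=sub.astype(int).sum(2)
print(d[::4,::5]); print(h[200,115:160]); print(h[217,150:200:4])
A=cv2.resize(im[135:300,110:265],None,fx=3.4,fy=3.4,interpolation=cv2.INTER_CUBIC)
B=cv2.resize(sub,None,fx=4,fy=4,interpolation=cv2.INTER_CUBIC)
o=np.zeros((A.shape[0],A.shape[1]+B.shape[1],3),np.uint8);o[:A.shape[0],:A.shape[1]]=A;o[:B.shape[0],A.shape[1]:]=B
cv2.imwrite("pics/z1.png",o[:,:,::-1])
```

```text
[[380 383 381 379 378 383 382 383 395 374 374 380 368]
 [378 376 374 378 375 376 376 383 424 375 378 375 371]
 [379 364 363 361 366 373 378 377 379 374 380 376 373]
 [375 356 338 299 392 383 368 353 347 367 372 377 374]
 [376 355 333 338 401 398 399 397 397 394 389 378 377]
 [371 350 340 344 404 402 405 403 401 400 385 382 374]
 [379 348 325 374 409 408 407 405 407 408 377 376 373]
 [378 350 308 388 418 410 415 407 408 408 360 377 374]
 [377 373 362 345 343 362 375 413 420 418 382 380 376]
 [367 376 376 376 370 371 371 371 366 366 380 377 377]
 [365 373 377 375 373 376 379 381 382 380 379 375 373]
 [352 378 381 382 387 377 382 382 381 381 384 379 377]]
[[ 16  24 159]
 [ 15  23 158]
 [ 18  24 157]
 [ 16  24 157]
 [ 16  25 155]
 [ 16  22 151]
 [ 15  24 150]
 [ 14  22 149]
 [ 16  26 149]
 [ 16  22 148]
 [ 15  24 150]
 [ 17  24 150]
 [ 16  22 152]
 [ 16  22 154]
 [ 15  23 155]
 [ 15  23 156]
 [ 16  21 156]
 [ 17  23 157]
 [ 15  23 157]
 [ 15  23 157]
 [ 14  24 159]
 [ 14  24 158]
 [ 15  22 159]
 [ 14  24 160]
 [ 15  22 159]
 [ 17  23 158]
 [ 13  13 142]
 [116  17 117]
 [109  88  98]
 [108 133  94]
 [109 137  95]
 [109 118  95]
 [110  71  97]
 [108  12 106]
 [ 30   7 115]
 [ 24  11 113]
 [ 15  11  97]
 [ 10  10  77]
 [120   4  67]
 [  0   0  66]
 [  0   0  70]
 [ 30   3  83]
 [ 30   8 102]
 [ 24  11 116]
 [ 30  11 116]]
[[ 24  11 116]
 [ 18  11 116]
 [109 105  90]
 [108 148  95]
 [108 148  93]
 [108 155  94]
 [108 150  95]
 [109 149  94]
 [108 153  95]
 [108 150  95]
 [110 122  92]
 [ 17 160 126]
 [ 16 139  97]]
```

View pics/z1.png

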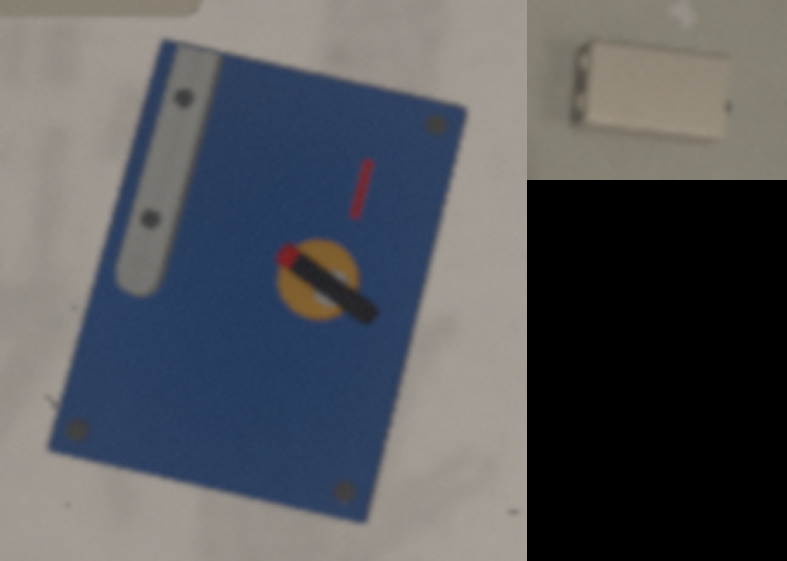

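```bash
sed -i 's/h\[...,1\]>140/h[...,1]>60/' h.py
python3 - <<'E'
from h import *
im=snapshot("top"); c,s,a=plate(im); print("plate",c,s,a)
bx=cv2.boxPoints((c,s,a)); print(bx)
P=ray("top",[(415.75,190),(450.75,193.75),(449.25,214.5),(414.5,211.75)],.033)[:,:2]
print("block",P,P.mean(0)); e=(P[1]+P[2]-P[0]-P[3])/2; f=(P[0]+P[1]-P[2]-P[3])/2
print(np.linalg.norm(e),np.linalg.norm(f),np.degrees(np.arctan2(e[1],e[0])),np.degrees(np.arctan2(f[1],f[0])))
Q=ray("top",[(193.5,209.8),(220.4,228)],.05)[:,:2];print("bar",Q,Q.mean(0),np.linalg.norm(Q[0]-Q[1]),np.degrees(np.arctan2(*(Q[0]-Q[1])[::-1])))
R=ray("top",[(214,199),(218.3,182.5)],.01)[:,:2];print("mark",R,np.degrees(np.arctan2(*(R[1]-R[0])[::-1])))
# red & brass
th=np.radians(a if a<45 else a-90); 
ux=np.array([np.cos(th),np.sin(th)]);uy=np.array([-ux[1],ux[0]])
O=np.array(c)+uy*.015; print("fixture origin",O,"yaw",np.degrees(th),"pivot",O-uy*.058)
print(proj("top",np.r_[O,.01]))
E
```

```text
plate (0.508097767829895, 0.15004755556583405) (0.1769643872976303, 0.23667322099208832) 77.6741714477539
[[0.37360054 0.08886635]
 [0.6048183  0.03834351]
 [0.642595   0.21122876]
 [0.41137725 0.2617516 ]]
block [[ 0.55747187 -0.28037414]
 [ 0.5509724  -0.34579224]
 [ 0.51170872 -0.34110186]
 [ 0.51626695 -0.27654057]] [ 0.53410499 -0.3109522 ]
0.06522444316459164 0.040459400766814715 -94.86260258137578 -6.04672856910766
bar [[0.51347743 0.13039544]
 [0.48070473 0.08073584]] [0.49709108 0.10556564] 0.05949895634323665 56.57731478674918
mark [[0.54073922 0.09898134]
 [0.57285011 0.0917603 ]] -12.67375041723408
fixture origin [0.51129983 0.1647018 ] yaw -12.325828552246094 pivot [0.49891852 0.10803873]
[[178.6684579 214.0097604]]
```

```bash
cat >> h.py <<'E'
from scipy.spatial.transform import Rotation as Ro
def go(x,y,z,yaw):  # yaw of tool y axis in deg (world); prints shift in tool axes (cm), turn deg
    s=env.sense(); w,a,b,c=s["ee_rot"]; R=Ro.from_quat([a,b,c,w]).as_matrix()
    ty=np.array([np.cos(np.radians(yaw)),np.sin(np.radians(yaw)),0]); T=np.c_[[0,0,-1],ty,np.cross([0,0,-1],ty)]
    print("t",s["time_s"],"pos",s["position"].round(4),"tool x",R[:,0].round(3),"yaw",np.degrees(np.arctan2(R[1,1],R[0,1])).round(1),"q",s["joint_pos"].round(2),"F",s["ft_force"].round(1),"w",round(s["gripper_width"],4))
    d=np.array([x,y,z])-s["position"]
    print("shift cm",(R.T@d*100).round(2),"turn",np.degrees(Ro.from_matrix(R.T@T).as_rotvec()).round(2),"shift if turned first",(T.T@d*100).round(2))
E
python3 - <<'E'
from h import *
for yaw in(146.6,-33.4): go(.498,.107,.12,yaw)
E
```

```text
t 0.25 pos [0.1303 0.5084 0.231 ] tool x [-0.    -0.001 -1.   ] yaw 75.6 q [ 1.32  0.24 -0.01  1.32 -0.    1.57] F [0.5 0.2 0. ] w 0.0856
shift cm [ 11.12 -29.75  45.59] turn [-7.097e+01 -2.000e-02  3.000e-02] shift if turned first [ 11.1  -52.8  -13.27]
t 0.25 pos [0.1303 0.5084 0.231 ] tool x [-0.    -0.001 -1.   ] yaw 75.6 q [ 1.32  0.24 -0.01  1.32 -0.    1.57] F [0.5 0.2 0. ] w 0.0856
shift cm [ 11.12 -29.75  45.59] turn [1.0903e+02 4.0000e-02 3.0000e-02] shift if turned first [11.1  52.8  13.27]
```

arm_command(
  targets=[
    [0, [-3, -1, 1], [-8, 0, 0]],
    [0, [-3, 0, 0], [-8, 0, 0]],
    [0, [0, 0, 0], [0, 0, 0]],
  ],
  newtons=40,
)

```text
time_s: 0.55
position: [0.138, 0.4975, 0.2948]
ee_rot: [0.708, -0.01, 0.706, 0.013]
ft_force: [0.5, 0.9, 0.5]
gripper_width: 0.0438
```

Run:
```python
from h import *
go(.498,.107,.29,146.6)
```

```text
t 0.55 pos [0.138  0.4975 0.2948] tool x [ 0.001  0.005 -1.   ] yaw 91.9 q [1.3  0.21 0.11 1.46 0.   1.27] F [0.5 0.9 0.5] w 0.0438
shift cm [  0.33 -40.2   34.72] turn [-54.75   0.23  -0.23] shift if turned first [  0.48 -51.55 -12.79]
```

arm_command(
  targets=[
    [0, [0, -3.35, 2.9], [0, 0, 0]],
    [0, [0, -3.35, 2.9], [0, 0, 0]],
    [0, [0, -3.35, 2.9], [0, 0, 0]],
    [0, [0, -3.35, 2.9], [0, 0, 0]],
    [0, [0, -3.35, 2.9], [0, 0, 0]],
    [0, [0, -3.35, 2.9], [0, 0, 0]],
    [0, [0, -3.35, 2.9], [0, 0, 0]],
    [0, [0, -3.35, 2.9], [0, 0, 0]],
    [0, [0, -3.35, 2.9], [0, 0, 0]],
    [0, [0, -3.35, 2.9], [0, 0, 0]],
    [0, [0, -3.35, 2.9], [0, 0, 0]],
    [0, [0, -3.35, 2.9], [0, 0, 0]],
  ],
)

```text
time_s: 1.75
position: [0.4977, 0.1028, 0.2909]
ee_rot: [0.707, -0.01, 0.707, 0.01]
ft_force: [0.3, 0.9, 0.1]
gripper_width: 0.0426
```

arm_command(
  targets=[
    [0, [4, 0, 0], [-8, 0, 0]],
    [0, [4, 0, 0], [-8, 0, 0]],
    [0, [4, 0, 0], [-8, 0, 0]],
    [0, [3, 0, 0], [-8, 0, 0]],
    [0, [0, 0, 0], [-8, 0, 0]],
    [0, [0, 0, 0], [-8, 0, 0]],
    [0, [0, 0, 0], [-6.7, 0, 0]],
    [0, [0, 0, 0], [0, 0, 0]],
    [0, [0, 0, 0], [0, 0, 0]],
  ],
)

```text
time_s: 2.65
position: [0.4966, 0.1044, 0.141]
ee_rot: [0.624, -0.332, 0.624, 0.333]
ft_force: [-0.3, -0.9, 0.3]
gripper_width: 0.0423
```

Run:
```python
from h import *
go(.498,.107,.08,146.6)
```

```text
t 2.65 pos [0.4966 0.1044 0.141 ] tool x [-0. -0. -1.] yaw 146.1 q [ 0.21  0.26 -0.23  1.09 -0.   -0.77] F [-0.3 -0.9  0.3] w 0.0423
shift cm [6.1  0.03 0.29] turn [-0.5  -0.02 -0.01] shift if turned first [6.1  0.03 0.29]
```

arm_command(
  targets=[
    [0, [3, 0, 0.3], [0, 0, 0]],
    [0, [3.5, 0, 0], [0, 0, 0]],
    [0, [0, 0, 0], [0, 0, 0]],
    [0, [0, 0, 0], [0, 0, 0]],
  ],
)

```text
time_s: 3.05
position: [0.4981, 0.1068, 0.0765]
ee_rot: [0.623, -0.333, 0.624, 0.333]
ft_force: [-0.1, 0.2, -0.0]
gripper_width: 0.0426
```

Run:
```python
from h import *
go(.498,.107,.027,146.6)
a=snapshot("side")[150:260,170:310]; b=snapshot("top")[170:270,150:260]
A=cv2.resize(a,None,fx=3,fy=3,interpolation=cv2.INTER_CUBIC);B=cv2.resize(b,None,fx=3.3,fy=3.3,interpolation=cv2.INTER_CUBIC)
cv2.imwrite("pics/z2.png",np.hstack([A,B])[:,:,::-1])
print(proj("top",[[.498,.107,.05]]),proj("side",[[.498,.107,.05],[.498,.107,.076]]))
```

```text
t 3.05 pos [0.4981 0.1068 0.0765] tool x [-0.001 -0.    -1.   ] yaw 146.2 q [ 0.21  0.32 -0.33  0.93 -0.   -0.77] F [-0.1  0.2 -0. ] w 0.0426
shift cm [4.95 0.01 0.02] turn [-0.38 -0.06 -0.06] shift if turned first [4.95 0.01 0.01]
[[206.13779264 218.37112479]] [[237.30898354 204.26132525]
 [236.61173402 194.33106054]]
```

View pics/z2.png

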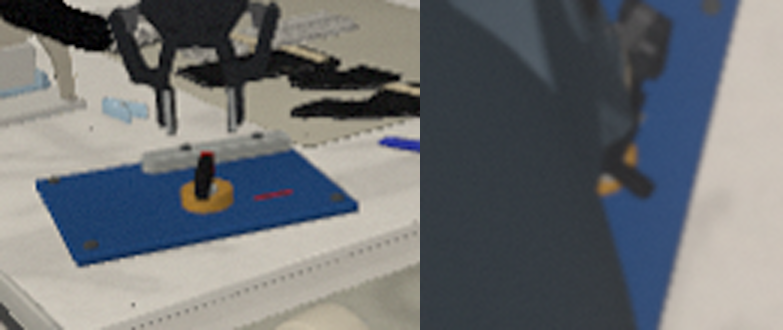

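arm_command(
  targets=[
    [0, [2.5, 0, 0], [0, 0, 0]],
    [0, [2.4, 0, 0], [0, 0, 0]],
    [0, [0, 0, 0], [0, 0, 0]],
    [-0.5, [0, 0, 0], [0, 0, 0]],
    [-1, [0, 0, 0], [0, 0, 0]],
    [-1, [0, 0, 0], [0, 0, 0]],
    [-1, [0, 0, 0], [0, 0, 0]],
    [-1, [0, 0, 0], [0, 0, 0]],
  ],
  newtons=30,
)

```text
time_s: 3.95
position: [0.4979, 0.1081, 0.0293]
ee_rot: [0.624, -0.333, 0.623, 0.335]
ft_force: [-7.2, 5.2, 9.5]
gripper_width: 0.0114
```

arm_command(
  targets=[
    [-1, [-0.2, 0.1, 0], [0, 0, 0]],
    [-1, [0, 0, 0], [4, 0, 0]],
    [-1, [0, 0, 0], [8, 0, 0]],
    [-1, [0, 0, 0], [8, 0, 0]],
    [-1, [0, 0, 0], [0, 0, 0]],
  ],
)

```text
time_s: 4.45
position: [0.4976, 0.1084, 0.0295]
ee_rot: [0.672, -0.218, 0.672, 0.22]
ft_force: [1.6, 5.3, -15.3]
gripper_width: 0.0111
```

arm_command(
  targets=[
    [-1, [0.1, 0, 0], [8, 0, 0]],
    [-1, [0, 0, 0], [8, 0, 0]],
    [-1, [0, 0, 0], [8, 0, 0]],
    [-1, [0, 0, 0], [8, 0, 0]],
    [-1, [0, 0, 0], [8, 0, 0]],
    [-1, [0, 0, 0], [6, 0, 0]],
    [-1, [0, 0, 0], [0, 0, 0]],
    [-1, [0, 0, 0], [0, 0, 0]],
  ],
)

```text
time_s: 5.25
position: [0.4976, 0.1087, 0.0294]
ee_rot: [0.705, 0.06, 0.705, -0.059]
ft_force: [-1.9, 6.1, -3.6]
gripper_width: 0.0112
```

Run:
```python
from h import *
go(.498,.107,.03,77.7)
```

```text
t 5.25 pos [0.4976 0.1087 0.0294] tool x [ 0.     0.003 -1.   ] yaw 80.3 q [ 0.21  0.37 -0.39  0.81  0.    0.38] F [-1.9  6.1 -3.6] w 0.0112
shift cm [-0.06 -0.16  0.07] turn [ 2.65 -0.02 -0.15] shift if turned first [-0.06 -0.16  0.08]
```

arm_command(
  targets=[
    [-1, [0, 0, 0], [2.5, 0, 0]],
    [-1, [0, 0, 0], [0, 0, 0]],
    [0, [0, 0, 0], [0, 0, 0]],
    [0, [0, 0, 0], [0, 0, 0]],
    [0, [0, 0, 0], [0, 0, 0]],
    [0, [-3, 0, 0], [0, 0, 0]],
    [1, [-5, 0, 0], [0, 0, 0]],
    [1, [-5, 0, 0], [0, 0, 0]],
    [1, [-4, 0, 0], [0, 0, 0]],
  ],
)

```text
time_s: 6.15
position: [0.498, 0.1073, 0.2016]
ee_rot: [0.704, 0.075, 0.702, -0.075]
ft_force: [0.5, 0.4, -0.6]
gripper_width: 0.0833
```

Run:
```python
from h import *
go(.534,-.311,.18,-5.4)
```

```text
t 6.15 pos [0.498  0.1073 0.2016] tool x [ 0.002  0.    -1.   ] yaw 77.8 q [ 0.21  0.22 -0.11  1.23 -0.    0.43] F [ 0.5  0.4 -0.6] w 0.0833
shift cm [  2.16 -40.13  12.35] turn [ 8.322e+01  8.000e-02 -1.300e-01] shift if turned first [ 2.16  7.53 41.31]
```

arm_command(
  targets=[
    [1, [0, -4.0, 1.2], [0, 0, 0]],
    [1, [0, -4.0, 1.2], [0, 0, 0]],
    [1, [0, -4.0, 1.2], [0, 0, 0]],
    [1, [0, -4.0, 1.2], [0, 0, 0]],
    [1, [0, -4.0, 1.2], [0, 0, 0]],
    [1, [0, -4.0, 1.2], [0, 0, 0]],
    [1, [0, -4.0, 1.2], [0, 0, 0]],
    [1, [0, -4.0, 1.2], [0, 0, 0]],
    [1, [0, -4.0, 1.2], [0, 0, 0]],
    [1, [0, -4.0, 1.5], [0, 0, 0]],
  ],
)

```text
time_s: 7.15
position: [0.5332, -0.3115, 0.1989]
ee_rot: [0.703, 0.075, 0.703, -0.075]
ft_force: [1.1, 0.3, -0.1]
gripper_width: 0.0855
```

arm_command(
  targets=[
    [1, [0, 0, 0], [8.3, 0, 0]],
    [1, [0, 0, 0], [8.3, 0, 0]],
    [1, [0, 0, 0], [8.3, 0, 0]],
    [1, [0, 0, 0], [8.3, 0, 0]],
    [1, [0, 0, 0], [8.3, 0, 0]],
    [1, [0, 0, 0], [8.3, 0, 0]],
    [1, [0, 0, 0], [8.3, 0, 0]],
    [1, [0, 0, 0], [8.3, 0, 0]],
    [1, [0, 0, 0], [8.3, 0, 0]],
    [1, [0, 0, 0], [8.3, 0, 0]],
    [1, [0, 0, 0], [0, 0, 0]],
  ],
)

```text
time_s: 8.25
position: [0.5335, -0.3097, 0.1986]
ee_rot: [-0.476, -0.523, -0.476, 0.523]
ft_force: [-0.3, 0.7, -1.3]
gripper_width: 0.0855
```

```bash
cat >> h.py <<'E'
def bolt(im):  # bar direction from red end / whole bar, z=.05
    h=cv2.cvtColor(im,cv2.COLOR_RGB2HSV).astype(int); w=np.zeros(im.shape[:2],bool); w[192:245,180:235]=1
    dark=(im.max(2)<55)&w
    red=((h[...,0]<8)|(h[...,0]>172))&(h[...,1]>120)&w; 
    return dark,red
E
python3 - <<'E'
from h import *
go(.534,-.311,.10,-5.4)
im=snapshot("top"); d,r=bolt(im)
D=ray("top",np.argwhere(d)[:,::-1],.05)[:,:2]
print(d.sum(),r.sum()); (vx,vy,x0,y0)=cv2.fitLine(np.float32(D),cv2.DIST_L2,0,.01,.01).ravel(); print(np.degrees(np.arctan2(vy,vx)),x0,y0)
if r.sum(): print(ray("top",np.argwhere(r)[:,::-1],.05)[:,:2].mean(0))
A=cv2.resize(im[170:270,150:260],None,fx=3.3,fy=3.3,interpolation=cv2.INTER_CUBIC)
B=cv2.resize(snapshot("side")[220:330,320:450],None,fx=3,fy=3,interpolation=cv2.INTER_CUBIC)
cv2.imwrite("pics/z3.png",np.hstack([A,B])[:,:,::-1])
E
```

```text
t 8.25 pos [ 0.5335 -0.3097  0.1986] tool x [ 0. -0. -1.] yaw -5.3 q [-0.53  0.41  0.15  1.31 -0.    1.14] F [-0.3  0.7 -1.3] w 0.0855
shift cm [9.86 0.06 0.12] turn [ 0.09  0.02 -0.01] shift if turned first [9.86 0.07 0.13]
167 43
-12.203733 0.4930865 0.10815619
[0.52710944 0.10002263]
```

View pics/z3.png

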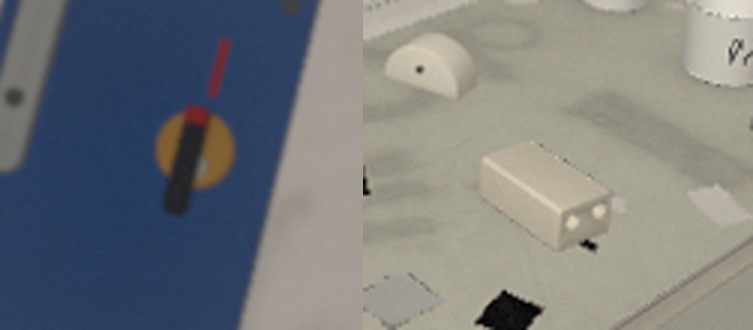

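arm_command(
  targets=[
    [1, [4, 0, 0.1], [0, 0, 0]],
    [1, [4, 0, 0], [0, 0, 0]],
    [1, [4, 0, 0], [0, 0, 0]],
    [1, [3, 0, 0], [0, 0, 0]],
    [1, [2, 0, 0], [0, 0, 0]],
    [1, [1.5, 0, 0], [0, 0, 0]],
    [1, [0, 0, 0], [0, 0, 0]],
    [1, [0, 0, 0], [0, 0, 0]],
  ],
  newtons=40,
)

```text
time_s: 9.15
position: [0.5335, -0.3106, 0.0136]
ee_rot: [-0.477, -0.522, -0.477, 0.522]
ft_force: [0.8, -0.3, -0.4]
gripper_width: 0.0855
```

arm_command(
  targets=[
    [0, [0, 0, 0], [0, 0, 0]],
    [-0.2, [0, 0, 0], [0, 0, 0]],
    [-1, [0, 0, 0], [0, 0, 0]],
    [-1, [0, 0, 0], [0, 0, 0]],
    [-1, [0, 0, 0], [0, 0, 0]],
    [-1, [0, 0, 0], [0, 0, 0]],
  ],
)

```text
time_s: 9.75
position: [0.534, -0.3108, 0.0144]
ee_rot: [0.478, 0.522, 0.476, -0.522]
ft_force: [-1.4, 0.7, 5.3]
gripper_width: 0.0393
```

arm_command(
  targets=[
    [-1, [-3, 0, 0], [0, 0, 0]],
    [-1, [-5, 0, 0], [0, 0, 0]],
    [-1, [-3, 0, 0], [7, 0, 0]],
    [-1, [0, 0, 0], [0, 0, 0]],
  ],
)

```text
time_s: 10.15
position: [0.5357, -0.3118, 0.1284]
ee_rot: [0.446, 0.552, 0.441, -0.55]
ft_force: [-0.1, -0.4, -1.5]
gripper_width: 0.0389
```

Run:
```python
from h import *
go(.4331,.1818,.06,-12.3)
```

```text
t 10.15 pos [ 0.5357 -0.3118  0.1284] tool x [ 0.007 -0.004 -1.   ] yaw -12.4 q [-0.53  0.44  0.02  1.14 -0.    1.26] F [-0.1 -0.4 -1.5] w 0.0389
shift cm [  6.57 -20.64 -46.03] turn [-0.06  0.15 -0.43] shift if turned first [  6.84 -20.54 -46.04]
```

arm_command(
  targets=[
    [-1, [0, -1.7, -3.85], [0, 0, 0]],
    [-1, [0, -1.7, -3.85], [0, 0, 0]],
    [-1, [0, -1.7, -3.85], [0, 0, 0]],
    [-1, [0, -1.7, -3.85], [0, 0, 0]],
    [-1, [0, -1.7, -3.85], [0, 0, 0]],
    [-1, [0, -1.7, -3.85], [0, 0, 0]],
    [-1, [0, -1.7, -3.85], [0, 0, 0]],
    [-1, [0, -1.7, -3.85], [0, 0, 0]],
    [-1, [0, -1.7, -3.85], [0, 0, 0]],
    [-1, [0, -1.7, -3.85], [0, 0, 0]],
    [-1, [0, -1.7, -3.85], [0, 0, 0]],
    [-1, [0, -1.8, -3.7], [0, 0, 0]],
  ],
)

```text
time_s: 11.35
position: [0.4291, 0.1844, 0.1227]
ee_rot: [-0.445, -0.55, -0.445, 0.55]
ft_force: [0.8, 0.7, -1.3]
gripper_width: 0.0389
```

arm_command(
  targets=[
    [-1, [0, 0, 0], [0, 0, 0]],
    [-1, [3, 0, 0], [0, 0, 0]],
    [-1, [3.5, 0, 0], [0, 0, 0]],
    [-1, [0, 0, 0], [0, 0, 0]],
    [-1, [0, 0, 0], [0, 0, 0]],
  ],
)

```text
time_s: 11.85
position: [0.4295, 0.1822, 0.0582]
ee_rot: [-0.444, -0.549, -0.444, 0.551]
ft_force: [-0.4, 0.7, -0.3]
gripper_width: 0.0391
```

Run:
```python
from h import *
go(.4331,.1818,.021,-12.3)
A=cv2.resize(snapshot("top")[135:300,110:265],None,fx=2.6,fy=2.6,interpolation=cv2.INTER_CUBIC)
B=cv2.resize(snapshot("side")[150:260,170:310],None,fx=2.8,fy=3.9,interpolation=cv2.INTER_CUBIC)
cv2.imwrite("pics/z4.png",np.hstack([A,B])[:,:,::-1])
```

```text
t 11.85 pos [0.4295 0.1822 0.0582] tool x [-0.002 -0.001 -1.   ] yaw -12.2 q [ 0.4   0.27 -0.45  0.85 -0.    2.18] F [-0.4  0.7 -0.3] w 0.0391
shift cm [ 3.71  0.37 -0.04] turn [0.14 0.08 0.1 ] shift if turned first [ 3.72  0.36 -0.04]
```

View pics/z4.png

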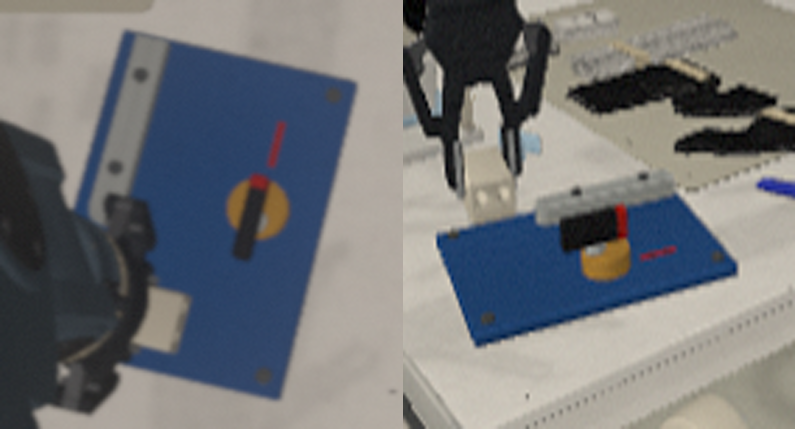

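Run:
```python
from h import *
P=ray("top",[(183.5,247.3),(178.8,271.2)],.077)[:,:2]
th=np.radians(-12.33);O=np.array([.5113,.1647]);R=np.array([[np.cos(th),np.sin(th)],[-np.sin(th),np.cos(th)]])
print((P-O)@R.T); print((env.sense()["position"][:2]-O)@R.T)
```

```text
[[-0.06138167 -0.03793693]
 [-0.10302428 -0.04050276]]
[-0.08238413  0.00058351]
```

Run:
```python
from h import *
P=ray("top",[(183.5,247.3),(178.8,271.2)],.050)[:,:2]
th=np.radians(-12.33);O=np.array([.5113,.1647]);R=np.array([[np.cos(th),np.sin(th)],[-np.sin(th),np.cos(th)]])
print((P-O)@R.T)
```

```text
[[-0.06034638 -0.032644  ]
 [-0.10324592 -0.03528728]]
```

arm_command(
  targets=[
    [-1, [2, 0.3, 0], [0, 0, 0]],
    [-1, [1.5, 0, 0], [0, 0, 0]],
    [-1, [0, 0, 0], [0, 0, 0]],
    [-1, [0.1, 0, 0], [0, 0, 0]],
    [-1, [0.1, 0, 0], [0, 0, 0]],
    [-1, [0, 0, 0], [0, 0, 0]],
  ],
)

```text
time_s: 12.55
position: [0.4336, 0.1824, 0.0221]
ee_rot: [0.444, 0.551, 0.444, -0.55]
ft_force: [-0.5, 0.1, 0.4]
gripper_width: 0.0394
```

Run:
```python
from h import *
go(.4331,.1818,.019,-12.3)
A=cv2.resize(snapshot("top")[135:300,110:265],None,fx=3.6,fy=3.6,interpolation=cv2.INTER_CUBIC)
cv2.imwrite("pics/z5.png",A[:,:,::-1])
```

```text
t 12.55 pos [0.4336 0.1824 0.0221] tool x [ 0.001  0.    -1.   ] yaw -12.2 q [ 0.4   0.32 -0.49  0.76 -0.    2.18] F [-0.5  0.1  0.4] w 0.0394
shift cm [ 0.31 -0.04  0.07] turn [ 0.13 -0.04 -0.07] shift if turned first [ 0.31 -0.04  0.07]
```

View pics/z5.png

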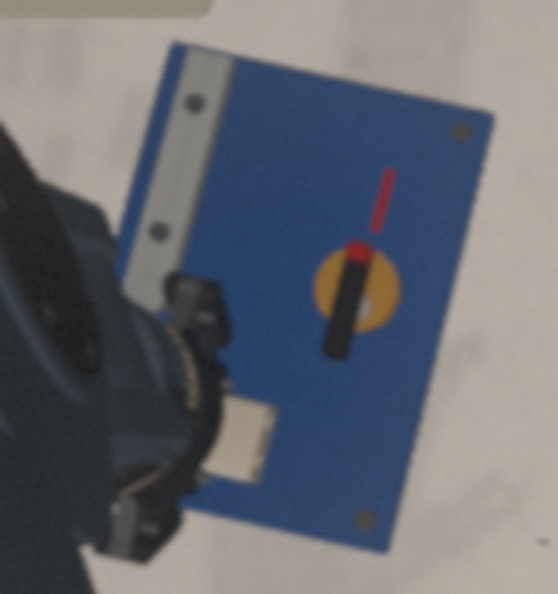

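Run:
```python
from h import *
th=np.radians(-12.33);O=np.array([.5113,.1647]);R=np.array([[np.cos(th),np.sin(th)],[-np.sin(th),np.cos(th)]])
px=lambda L:[(110+u/3.6,135+v/3.6) for u,v in L]
for L,z in(([(277,406),(261,484)],.0125),([(313,289),(402,289)],.024),([(232,60),(178,275)],.024),([(232,60),(178,275)],.010)): print(((ray("top",px(L),z)[:,:2]-O)@R.T*1000).round(1))
```

```text
[[-58.4 -31.8]
 [-98.9 -33.9]]
[[  3.8 -36.8]
 [ 14.1 -81.6]]
[[112.7  35.2]
 [ -4.6  32.9]]
[[115.8  38.9]
 [ -3.2  36.6]]
```

arm_command(
  targets=[
    [-1, [0.2, 0, 0], [0, 0, 0]],
    [-1, [0.1, 0, 0], [0, 0, 0]],
    [-1, [0, 0, 0], [0, 0, 0]],
    [-1, [0, 0, 0], [0, 0, 0]],
  ],
)

```text
time_s: 13.0
position: [0.4334, 0.1824, 0.0193]
ee_rot: [0.444, 0.551, 0.444, -0.55]
ft_force: [-3.9, -1.2, 13.7]
gripper_width: 0.0395
```

arm_command(
  targets=[
    [-1, [-0.05, 0, 0], [0, 0, 0]],
    [-1, [0, 1, 0], [0, 0, 0]],
    [-1, [0, 1.5, 0], [0, 0, 0]],
    [-1, [0, 1.5, 0], [0, 0, 0]],
    [-1, [0, 1, 0], [0, 0, 0]],
    [-1, [0, 0, 0], [0, 0, 0]],
  ],
)

```text
time_s: 13.6
position: [0.4822, 0.1718, 0.0193]
ee_rot: [-0.444, -0.55, -0.445, 0.55]
ft_force: [-3.8, 0.2, 9.7]
gripper_width: 0.0393
```

Run:
```python
from h import *
th=np.radians(-12.33);O=np.array([.5113,.1647])
go(O[0]+.072*np.cos(th),O[1]+.072*np.sin(th),.0195,-12.3)
```

```text
t 13.6 pos [0.4822 0.1718 0.0193] tool x [-0.001  0.001 -1.   ] yaw -12.2 q [ 0.34  0.38 -0.4   0.79  0.    2.12] F [-3.8  0.2  9.7] w 0.0393
shift cm [-0.03 10.2   0.1 ] turn [ 0.13 -0.04  0.05] shift if turned first [-0.02 10.2   0.08]
```

arm_command(
  targets=[
    [-1, [0, 1, 0.08], [0, 0, 0]],
    [-1, [0, 1.2, 0], [0, 0, 0]],
    [-1, [0, 1.2, 0], [0, 0, 0]],
    [-1, [0, 1.2, 0], [0, 0, 0]],
    [-1, [0, 0, 0], [0, 0, 0]],
  ],
)

```text
time_s: 14.1
position: [0.5274, 0.1614, 0.0194]
ee_rot: [0.444, 0.55, 0.444, -0.55]
ft_force: [-2.4, -0.0, 9.4]
gripper_width: 0.0394
```

No side load inside the gap (block centre about x = +16 mm). Continuing.

arm_command(
  targets=[
    [-1, [0, 1.2, 0], [0, 0, 0]],
    [-1, [0, 1.2, 0], [0, 0, 0]],
    [-1, [0, 1.2, 0], [0, 0, 0]],
    [-1, [0, 1.2, 0], [0, 0, 0]],
    [-1, [0, 0.9, 0], [0, 0, 0]],
    [-1, [0, 0, 0], [0, 0, 0]],
    [-1, [0, 0, 0], [0, 0, 0]],
  ],
)

```text
time_s: 14.8
position: [0.5828, 0.1493, 0.0193]
ee_rot: [0.444, 0.55, 0.444, -0.55]
ft_force: [-2.9, 0.9, 7.2]
gripper_width: 0.039
```

arm_command(
  targets=[
    [0.3, [0, 0, 0], [0, 0, 0]],
    [0.3, [0, 0, 0], [0, 0, 0]],
    [0.3, [0, 0, 0], [0, 0, 0]],
    [0.3, [-2, 0, 0], [0, 0, 0]],
    [0.3, [-4, 0, 0], [0, 0, 0]],
    [0.3, [-5, 0, 0], [0, 0, 0]],
    [0.3, [-5, 0, 0], [0, 0, 0]],
    [0.3, [0, -4, -4], [0, 0, 0]],
    [0.3, [0, -4, -4], [0, 0, 0]],
    [0.3, [0, -4, -4], [0, 0, 0]],
    [0.3, [0, -4, -4], [0, 0, 0]],
    [0.3, [0, 0, 0], [0, 0, 0]],
  ],
)

```text
time_s: 16.0
position: [0.4709, 0.3216, 0.1787]
ee_rot: [-0.445, -0.549, -0.446, 0.549]
ft_force: [0.5, -0.8, -0.7]
gripper_width: 0.0552
```

Run:
```python
from h import *
A=cv2.resize(snapshot("top")[135:300,110:265],None,fx=2.6,fy=2.6,interpolation=cv2.INTER_CUBIC)
B=cv2.resize(snapshot("side")[150:260,170:310],None,fx=2.8,fy=3.9,interpolation=cv2.INTER_CUBIC)
cv2.imwrite("pics/z6.png",np.hstack([A,B])[:,:,::-1])
```

```text
(no output)
```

View pics/z6.png

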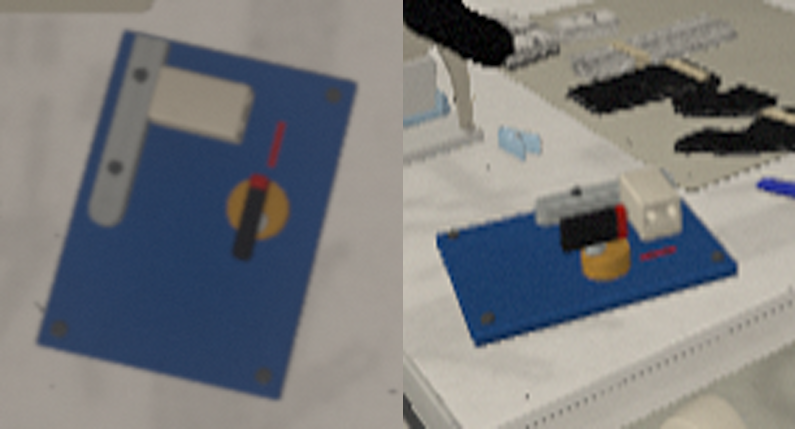

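Run:
```python
from h import *
th=np.radians(-12.33);O=np.array([.5113,.1647]);R=np.array([[np.cos(th),np.sin(th)],[-np.sin(th),np.cos(th)]])
L=[(163,66),(248,84),(236,138),(149,122)]
P=(ray("top",[(110+u/2.6,135+v/2.6) for u,v in L],.038)[:,:2]-O)@R.T*1000; print(P.round(1),P.mean(0))
print(env.sense()["ft_force"].round(1), env.close_job())
```

```text
[[ 92.6  30.4]
 [ 93.4 -32.2]
 [ 53.2 -33.6]
 [ 50.7  29.6]] [72.49696525 -1.45445157]
the job is handed in; nothing more can be done
[0.6 0.5 0.1] None
```

The job is done and handed in after about 16 s of the 58 s allowed. I turned the bolt clockwise onto its mark and set the gauge on the plate near x = -80 mm. I then slid it through the gap, held in the gripper, released it beyond the disc and moved the arm clear.

- **Bolt:** after the turn, the bar measured -12.2° in the picture against -12.3° for the fixture. In the last picture the red end was still on the mark.
- **Slide:** the wrist force readings between moves showed little side load in the gap (4 N or less), with a light downward press of about 7–10 N on the plate.
- **Gauge:** in the last picture it lies flat and crosswise at about x = 72 mm, y = -1.5 mm in the fixture frame. It is square to the lane within about 2°.
- **Robot:** it was clear of everything and the wrist force was about 0 N at hand-in.
- **Disagreement:** two estimates of the pivot differed by 2–3 mm. The position where the gripper held the bar matched the plate-based one.

No check failed. I viewed 9 pictures.

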